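# Hold the press head over its column

## Task

We are setting up the small bench press for large eyelets. First pull the die slide by its black knob out to its end stop, so that the large die comes under the ram line; then lift the loose red press head off the bench by its balance point and finish holding it level above the steel column, bore over the column and ram over the die, about 3 cm clear of the column's top, so I can drop the brass collar on. Do not let the head touch the press, leave the collar, oil bottle and lever rod where they are, and do not put the head down or let go at the end.

Things in the scene. Friction and masses are not known exactly. Their poses are not given: they have to be found in the camera images.
- press: Fixed bench press base: red casting 225 x 110 x 20 mm, 175 mm to -x and 50 mm to +x of the column axis, 55 mm either side. Origin on the axis of its bright upright column, at bench level; z up; -x from the column to the ram line; +y is the way the die slide pulls out. Stands in either half of the bench, turned up to 0.35 rad.
- column_top (a point): Centre of the top face of the steel column, 25 mm diameter, 165 mm above the bench (the red foot round the column is 60 mm wide and 45 mm high).
- ram_line (a point): Point fixed on the press, 125 mm from the column axis to the press's -x, 42 mm above the bench: the ram must stand over it. With the die slide at its end stop the large die is centred here.
- die_slide (a joint): Travel of the die slide along the press's +y, in m: 0 = in (small brass die, 18 mm wide, at the ram line), 0.045 = fully out against the end stop (large brass die, 32 mm, at the ram line). Stays where left; friction about 3 N; starts between 0 and 0.02.
- slide_knob (a point): Middle of the upright black knob on the slide's steel pull tab: 23 mm diameter, from 40 to 72 mm above the bench, this point at 58 mm. It lies 68 mm plus the travel to the press's +y from the ram line and moves with the slide. Slide plate and guides reach 35 mm above the bench, the large die 42 mm.
- head: Loose red press head standing on the bench, 0.55 to 0.9 kg: split clamp hub (50 mm wide, 52 high, 28 mm bore, ears to 49 mm behind), straight web 14 mm thick, then ram sleeve (see the points). Origin on the bore axis at the underside; z up the bore; -x from bore along the web to the ram; web faces look to +-y. In either half of the bench, turned up to 0.8 rad.
- head_balance (a point): Balance point (centre of mass) of the head: inside the web, 79 mm from the bore axis towards the ram, so nearer the ram; 30 mm above the underside. Grip the web here by its two side faces: bare web runs 25 to 105 mm from the bore axis, its lower edge 12 and top edge 46 mm above the underside.
- head_ram (a point): Ram axis of the head at its underside, 125 mm from the bore axis along the head's -x. The sleeve is 40 mm wide and 54 mm high, with a square steel ram end up to 68 mm; a cross cylinder 76 mm wide and 30 mm thick lies in front of it, to 156 mm from the bore axis.
- collar: Bystander: brass ring, 46 mm diameter, 12 mm high, lying flat. Origin at the centre of its underside.
- oil: Bystander: yellow plastic oil bottle with red cap, 48 mm diameter, 95 mm tall, standing. Origin at the centre of its underside.
- rod: Bystander: press lever rod, steel 12 mm thick with black ends, 200 mm long along its x, lying, 20 mm high. Origin below its middle.

How it is judged:
On the way, in this order (a step that is already met when the one before it is completed fails the run):
1. die slide pulled out to its end stop while the head is still on the bench (value of joint die_slide above 0.042 m and height (world z) of head below 0.02 m), for 0.2 s.
2. head lifted clear of the bench in the fingers by its balance point, level (height (world z) of head above 0.05 m and contact force between the fingers and head above 2 N and x of the grasp point in the frame of head_balance between -0.022 and 0.022 m and angle between head's own z axis and vertical below 0.12 rad), for 0.2 s.
At the end, for the whole second after the job is handed in: Slide at its end stop (3 mm). Head held by the fingers alone, gripped within 22 mm of its balance point along the web, still, level within 4.5 degrees, underside 15 to 50 mm above the column top, bore within 10 mm of the column axis, ram within 13 mm of the ram line (value of joint die_slide above 0.042 m and z of head in the frame of column_top between 0.015 and 0.05 m and horizontal distance between head and column_top below 0.01 m and horizontal distance between head_ram and ram_line below 0.013 m and angle between head's own z axis and vertical below 0.08 rad and x of the grasp point in the frame of head_balance between -0.022 and 0.022 m and contact force between the fingers and head above 2 N and contact force between head and press below 0.1 N and linear speed of head below 0.03 m/s and angular speed of head below 0.15 rad/s); the arm keeps its last pose, push and grip.
It fails at once if the head touches the press (contact force between head and press above 2 N).
It fails at once if a bystander is moved by more than 25 mm (distance of any of collar, oil, rod from where it was at the start of the episode above 0.025 m).
It also fails if it takes over 54 s, if anything falls off the work surface, if the arm or the gripper's body presses on something with over 40 N, if the wrist force passes 120 N, or if a joint passes its speed limit or range.

## Robot

A 7-joint arm with a two-finger parallel gripper is mounted at the origin on the work surface. World frame = base frame: x ahead of the robot, y to its left, z up, the work surface at z = 0. Lengths are in m, angles in rad, forces in N, time in s.
With the tool pointing down it reaches from about 0.35 to 0.9 m from the base axis. Payload 19.9 kg.
Tool frame: the origin (TCP) lies on the centre line of the jaws, within the pads' length; the fingertips stand 22 mm ahead of it and the grasp point (between the pads) lies 3 mm ahead of it (robot.tcp_to_tips is the distance from the TCP to the fingertips, in m); z points along the fingers, y is the line along which they close (so a half turn about z gives the same grasp; the last joint's range is limited). The gripper opens to 94 mm and grips with 3 to 60 N. Pads are 16 mm wide; open, the fingers measure 119 mm over their backs; the gripper's body (75 mm by 177 mm) begins 78 mm behind the grasp point.
Start: joints at [-1.379, 0.417, -0.01, 1.614, 0.005, 1.111, -0.053], TCP at [0.145, 0.608, 0.227] pointing down, gripper open.
Joint ranges: [-2.81, 2.81], [-0.39, 2.02], [-1.27, 1.25], [0.06, 2.57], [-1.19, 4.33], [0.19, 2], [-2.82, 2.82]. Speed limits (rad/s): [1.89, 1.89, 2.39, 2.39, 3.01, 3.01, 3.01].

## Interface

Orientations are given as a 3x3 rotation matrix whose columns are the frame's x, y, z axes.
In Python, from rig import robot, grab_frame, camera_info, recognise, cut_out, tip_of, readout gives the robot as it stands. Calls block until the motion is done:
- robot.move_ptp(position, orientation): joint-space move of the TCP to a pose.
- robot.move_linear(position, velocity=0.15, frame=None, threshold=None): straight line of the TCP; frame=None keeps the orientation; velocity is the mean speed in m/s. With threshold (N) it stops when the force on the tool has changed by that much, and returns True; else False.
- robot.goto_joints(angles): joint-space move.
- robot.gripper_to(opening): finger opening in m; the grip force is fixed at half the most; returns when the fingers have stopped.
- robot.pause(seconds).
- robot.ik(position, orientation): joint angles nearest the present ones, or None.
- grab_frame(name): name is "side" or "top"; returns (picture, depth): 480x640x3 uint8, red, green, blue; 480x640 float32, m along the optical axis (not along the pixel's ray), 0 where there is no reading.
- camera_info(name): a dict with "fx", "fy", "cx", "cy" (pixels), "dist" ([k1, k2, p1, p2, k3] as OpenCV has them; the pictures are not rectified), "rvec" (rotation vector, rad) and "tvec" (3), from world to camera coordinates, as OpenCV has them. Camera axes: x right, y down, z forward; pixel columns grow to the right and rows downward; lengths in m; the calibration is good to about 2 mm. A picture is of the moment at which its call begins. camera_info takes no time and is no camera call.
A pose or a line that the arm cannot do raises robot.PlanningError and nothing moves.
- robot.sign_off(): hands the job in; it is judged then, once.
Trained networks look in the newest picture that a camera, given by its name, has taken for a name from the list of things; names that differ only in an ending like _2 or _b are one class to them, and where a whole thing is asked for, a point or a joint stands for the part that bears it (a point fixed in the world has none). Each returns a list of dicts, best first, with "p" (0 to 1); they miss things now and then, are a little off and sometimes report something else, mostly with a low value. They report only what shows in the picture. A call takes as long as a camera call.
- recognise(camera, query): "pixel" ([row, column] in pixels, amid what is visible of it).
- cut_out(camera, query): "pixels" (480x640 bool, what is visible of it) and "pixel" ([row, column] in pixels, amid what is visible of it).
- tip_of(camera, query): "pixel" ([row, column] in pixels: a listed point, or the origin of a listed thing).
Readings, each from a call of its own:
- readout.get_time(): time.
- readout.get_qpos(): joint angles.
- readout.get_joint_vel(): joint speeds.
- readout.get_effort(): joint torques, N m.
- readout.get_ee_pos(): TCP position.
- readout.get_tool_rot(): TCP orientation.
- readout.get_force(): force on the tool from outside, world axes, zero at the start.
- readout.get_moment(): the same for the moment, N m.
- readout.get_opening(): finger opening in m.
- readout.get_grasp_force(): force on a finger pad.
Only numpy, scipy, OpenCV 4.12 (cv2) and the standard library are available. Lean on these libraries where they do the work, as an engineer would, in place of code of your own. Each camera call takes 0.05 s, during which the arm holds its last target. There are 200 camera calls.

## Working session

There is one attempt and no reset: what is moved stays moved. The work goes in short steps, each a Python script; the robot and the scene stay as the last script left them, time stands still between calls to the robot, and variables do not carry over. Pictures are saved under pics/ and viewed, at most 10 in all, crops included, and the job is handed in when it is done.

```bash
ls; mkdir -p pics
cat > h.py <<'E'
import numpy as np, cv2
from rig import robot, grab_frame, camera_info, recognise, cut_out, tip_of, readout
def cam(n):
    c=camera_info(n); K=np.array([[c['fx'],0,c['cx']],[0,c['fy'],c['cy']],[0,0,1.]])
    R=cv2.Rodrigues(np.array(c['rvec'],float))[0]; t=np.array(c['tvec'],float).ravel()
    return K,np.array(c['dist'],float),R,t
def ray(n,rc):
    K,d,R,t=cam(n); u=cv2.undistortPoints(np.array([[[rc[1],rc[0]]]],float),K,d).ravel()
    return -R.T@t, R.T@np.array([u[0],u[1],1.])
def onplane(n,rc,z):
    o,v=ray(n,rc); return o+v*(z-o[2])/v[2]
def tri(a,b):
    (o1,v1),(o2,v2)=ray('side',a),ray('top',b)
    s=np.linalg.lstsq(np.c_[v1,-v2],o2-o1,rcond=None)[0]
    p,q=o1+s[0]*v1,o2+s[1]*v2
    return (p+q)/2,np.linalg.norm(p-q)
def proj(n,P):
    K,d,R,t=cam(n); p=cv2.projectPoints(np.atleast_2d(np.array(P,float)),R,t,K,d)[0].reshape(-1,2); return p[:,::-1]
def cloud(n,depth,mask):
    K,d,R,t=cam(n); r,c=np.nonzero(mask&(depth>0)); z=depth[r,c]
    u=cv2.undistortPoints(np.c_[c,r].astype(float)[:,None],K,d)[:,0]
    return (np.c_[u*z[:,None],z]-t)@R
E
cat > s1.py <<'E'
from h import *
np.set_printoptions(precision=3,suppress=True)
D={}
for n in('side','top'):
    im,D[n]=grab_frame(n); cv2.imwrite(f'pics/{n}1.png',im[:,:,::-1]); np.save(f'pics/{n}d.npy',D[n])
    K,d,R,t=cam(n); print(n,'cam at',-R.T@t)
for q in['column_top','ram_line','slide_knob','head','head_balance','head_ram','press','collar','oil','rod']:
    r={n:tip_of(n,q)[:2] for n in D}
    for n in D: print(q,n,[(np.round(x['pixel'],1),round(x['p'],2)) for x in r[n]])
    if r['side'] and r['top']: print('   ',*tri(r['side'][0]['pixel'],r['top'][0]['pixel']))
print(readout.get_time())
E
python3 s1.py
```

```text
pics
rig.py
side cam at [ 0.193 -0.782  0.645]
top cam at [ 0.41  -0.001  1.064]
column_top side [(array([270.4, 381.2]), 0.9)]
column_top top [(array([238.9, 414.7]), 0.86), (array([317.3, 419.8]), 0.49)]
    [ 0.594 -0.179  0.16 ] 0.002354471814406656
ram_line side [(array([260.9, 244.9]), 0.22)]
ram_line top [(array([317.6, 418.2]), 0.57)]
    [ 0.429 -0.15   0.215] 0.057861294554738374
slide_knob side [(array([336.1, 278.5]), 0.63)]
slide_knob top [(array([326.3, 385.7]), 0.72)]
    [ 0.454 -0.124  0.051] 0.006348514729089096
head side [(array([364.6, 311.4]), 0.64), (array([238.2, 296.9]), 0.62)]
head top [(array([252.9, 211.6]), 0.87)]
    [ 0.719  0.291 -0.459] 0.034205160753644714
head_balance side [(array([237.8, 262.2]), 0.56), (array([238.6, 295.6]), 0.5)]
head_balance top [(array([293.2, 216.1]), 0.97), (array([252.1, 208.8]), 0.36)]
    [0.551 0.19  0.029] 0.0016425665227941667
head_ram side [(array([259.9, 242. ]), 0.75), (array([228.6, 354.1]), 0.45)]
head_ram top [(array([323.5, 218.2]), 0.56)]
    [ 0.501  0.196 -0.012] 0.009473658054280588
press side [(array([358.2, 374.3]), 0.73)]
press top [(array([260.1, 399.5]), 0.81)]
    [ 0.589 -0.177 -0.009] 0.0017470980639410754
collar side [(array([288.8, 326.4]), 0.77)]
collar top [(array([258.8, 309.1]), 0.55)]
    [0.603 0.006 0.006] 0.006852198920576694
oil side [(array([319.2, 463.8]), 0.71)]
oil top [(array([175.9, 387.1]), 0.58)]
    [ 0.768 -0.173  0.   ] 0.00483949621249269
rod side [(array([228. , 354.6]), 0.73)]
rod top [(array([195.5, 217.5]), 0.86)]
    [0.756 0.181 0.002] 0.0001033032176678202
1.1
```

View pics/top1.png

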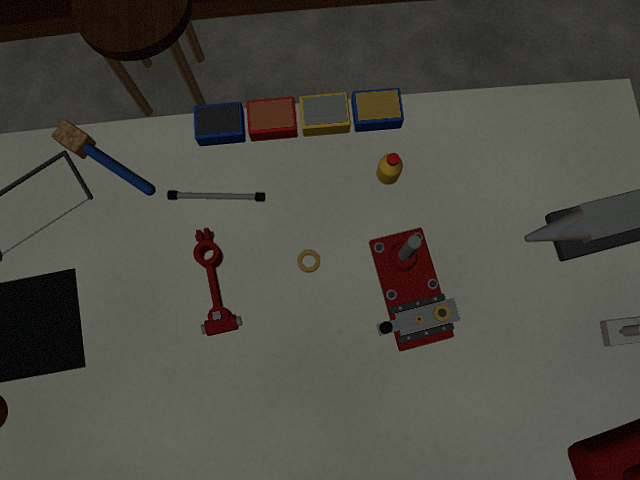

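View pics/side1.png

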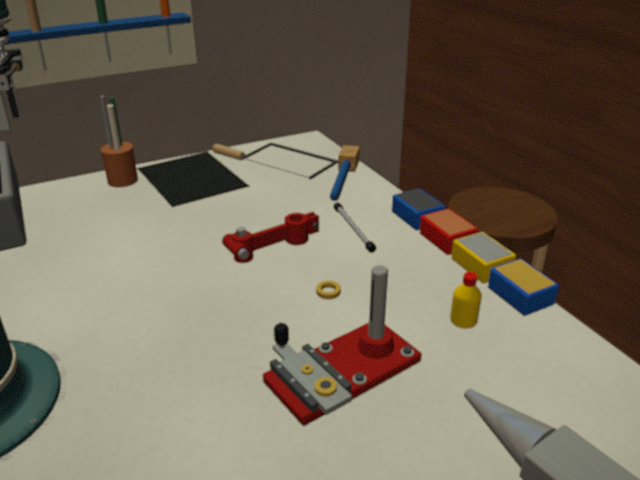

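The top view shows the press column top at (239,414), knob at (327,385), small die at (319,419) and large die at (313,443). The head lies from the hub at (250,208) to the ram at (317,217), and the collar, rod and oil bottle are well clear. The side view agrees. Next I'll refine the poses with masks and depth.

```bash
cat > s2.py <<'E'
from h import *
np.set_printoptions(precision=4,suppress=True)
for n in('top','side'):
    im,d=grab_frame(n)
    for q in('press','head'):
        r=cut_out(n,q)
        if not r: print(n,q,'none'); continue
        m=r[0]['pixels']; P=cloud(n,d,m); np.save(f'pics/{n}_{q}.npy',P)
        print(n,q,r[0]['p'],m.sum(),len(P),np.percentile(P,[1,50,99],axis=0).ravel())
        sel=P[(P[:,2]>.01)&(P[:,2]<.028)] if q=='press' else P[P[:,2]>.008]
        if len(sel)>10:
            b=cv2.minAreaRect((sel[:,:2]*1000).astype(np.float32)); print('  rect mm',b)
        if q=='press':
            c=P[P[:,2]>.15]; print('  coltop',len(c),c.mean(0) if len(c) else '')
        else:
            w=P[(P[:,2]>.036)]
            f=cv2.fitLine(w[:,:2].astype(np.float32),cv2.DIST_HUBER,0,.001,.001).ravel(); print('  line',f)
    for q in('slide_knob','column_top','head','head_balance','head_ram'):
        x=tip_of(n,q); 
        if x: print(n,q,np.round(x[0]['pixel'],1),x[0]['p'])
    k=recognise(n,'slide_knob'); print('rec knob',[(np.round(x['pixel'],1),x['p']) for x in k[:2]])
E
python3 s2.py
```

```text
top press 0.58 6938 6912 [ 0.4178 -0.2613  0.0091  0.5183 -0.1806  0.0237  0.6385 -0.1179  0.1651]
  rect mm ((529.9723510742188, -193.0183563232422), (227.1269073486328, 123.6904067993164), 8.991788864135742)
  coltop 187 [ 0.5896 -0.1765  0.1638]
top head 0.66 2030 2026 [ 0.475   0.1474 -0.0004  0.5618  0.1912  0.0475  0.6747  0.2234  0.0687]
  rect mm ((575.9368896484375, 190.54055786132812), (204.75180053710938, 77.05731201171875), 5.211550712585449)
  line [0.9904 0.1379 0.5566 0.1904]
top slide_knob [326.1 389.2] 0.58
top column_top [238.  412.1] 0.9
top head [252.8 207.8] 0.64
top head_balance [295.  213.7] 0.75
top head_ram [321.2 221.4] 0.63
rec knob [(array([316.6, 421.3]), 0.96)]
side press 0.64 10216 10182 [ 0.4129 -0.2684  0.0035  0.5154 -0.1989  0.0294  0.6354 -0.1264  0.1627]
  rect mm ((525.3106079101562, -184.67276000976562), (225.99659729003906, 153.62721252441406), 9.081942558288574)
  coltop 240 [ 0.5855 -0.1844  0.16  ]
side head 0.62 2441 2428 [ 0.4727  0.1441 -0.0013  0.5693  0.1836  0.0375  0.6756  0.2771  0.0664]
  rect mm ((575.0654907226562, 190.05308532714844), (206.44993591308594, 81.25074768066406), 6.2981648445129395)
  line [0.9883 0.1527 0.56   0.1848]
side slide_knob [334.6 280.8] 0.68
side column_top [272.3 381.6] 0.84
side head [237.3 296.8] 0.74
side head_balance [236.8 260.8] 0.78
side head_ram [258.4 239.6] 0.71
rec knob [(array([375.2, 311.9]), 0.78)]
```

```bash
cat > s3.py <<'E'
from h import *
np.set_printoptions(precision=4,suppress=True)
for n in('top','side'):
    im=cv2.imread(f'pics/{n}1.png')[:,:,::-1].astype(int); d=np.load(f'pics/{n}d.npy')
    P=cloud(n,d,np.ones(d.shape,bool)); 
    r,c=np.nonzero(d>0); C=im[r,c]
    red=(C[:,0]>60)&(C[:,0]>2.2*C[:,1])&(C[:,0]>2.2*C[:,2])
    pr=(P[:,0]>.38)&(P[:,0]<.68)&(P[:,1]>-.3)&(P[:,1]<-.09)
    s=P[pr&red&(abs(P[:,2]-.02)<.006)]
    h,_=cv2.findContours if 0 else (None,None)
    b=cv2.minAreaRect((s[:,:2]*1000).astype(np.float32)); print(n,'plate',len(s),s[:,2].mean(),b)
    dark=C.max(1)<50
    k=P[pr&dark&(P[:,2]>.05)&(P[:,2]<.085)&(P[:,0]<.5)]; print('knob',len(k),k.mean(0),k.min(0),k.max(0))
    kt=k[k[:,2]>.067]; print('knob top',len(kt),kt.mean(0), cv2.minEnclosingCircle((kt[:,:2]*1000).astype(np.float32)))
    cc=P[pr&(P[:,2]>.155)&~red]; print('coltop',len(cc),cv2.minEnclosingCircle((cc[:,:2]*1000).astype(np.float32)), np.median(cc,0))
    hd=(P[:,1]>.1)&(P[:,1]<.28)&(P[:,0]>.4)&(P[:,0]<.71)
    hub=P[hd&(P[:,0]>.585)&(P[:,0]<.652)&(P[:,2]>.044)]; print('hub',len(hub),hub[:,2].mean(),cv2.minEnclosingCircle((hub[:,:2]*1000).astype(np.float32)))
    w=P[hd&(P[:,0]>.525)&(P[:,0]<.585)&(P[:,2]>.04)]; f=cv2.fitLine(w[:,:2].astype(np.float32),cv2.DIST_HUBER,0,.001,.001).ravel(); print('web',len(w),f,np.arctan2(f[1],f[0])%np.pi,np.median(w[:,2]))
    ra=P[hd&(P[:,2]>.059)]; print('ram',len(ra),ra.mean(0),cv2.minAreaRect((ra[:,:2]*1000).astype(np.float32)))
for a,b,q in(((271.3,381.4),(238.5,413.4),'col'),((335.3,279.6),(326.2,387.4),'knob'),((237.3,262),(294,215),'bal'),((237.5,296.8),(252.8,209.7),'head'),((259,241),(322.3,219.8),'ram')): print(q,*tri(a,b))
E
python3 s3.py
```

```text
top plate 1596 0.02005818946219875 ((527.055419921875, -185.5720672607422), (221.39671325683594, 106.11271667480469), 8.653637886047363)
knob 135 [ 0.4547 -0.1227  0.0694] [ 0.4441 -0.1353  0.0504] [ 0.4657 -0.1123  0.0752]
knob top 115 [ 0.4553 -0.1232  0.0713] ((455.2213134765625, -123.56593322753906), 11.179705619812012)
coltop 179 ((590.1025390625, -177.32489013671875), 12.972439765930176) [ 0.5899 -0.1764  0.1648]
hub 449 0.051086342975044295 ((618.8308715820312, 201.73358154296875), 34.937355041503906)
web 242 [0.9907 0.1361 0.5552 0.1907] 0.13654888 0.04627110281029881
ram 78 [0.5053 0.1843 0.068 ] ((505.6002197265625, 184.8387451171875), (16.028562545776367, 15.914113998413086), 9.90308952331543)
side plate 3398 0.01875631824747728 ((525.0517578125, -192.3915252685547), (223.64869689941406, 109.6302490234375), 8.554316520690918)
knob 200 [ 0.4513 -0.133   0.0637] [ 0.4427 -0.1386  0.0501] [ 0.4611 -0.1211  0.0738]
knob top 85 [ 0.4521 -0.1304  0.0703] ((452.3095397949219, -130.31324768066406), 9.325542449951172)
coltop 204 ((587.0606079101562, -180.10694885253906), 13.779584884643555) [ 0.586  -0.1842  0.1632]
hub 287 0.04905072053210698 ((618.3887939453125, 202.40684509277344), 34.8079719543457)
web 155 [0.9849 0.1733 0.5581 0.1876] 0.17420831 0.044192954419065164
ram 64 [0.5028 0.1804 0.0648] ((503.7309265136719, 181.5947723388672), (16.303829193115234, 16.525928497314453), 0.597100019454956)
col [ 0.5951 -0.1773  0.1568] 0.002400443376234338
knob [ 0.4538 -0.1273  0.0541] 0.005351814355632404
bal [0.5501 0.1923 0.0293] 6.732920225619034e-05
head [ 0.6352  0.2049 -0.0003] 0.006748603835286989
ram [ 0.5004  0.1923 -0.0079] 0.004768966932272215
```

Depth and triangulation agree. The column is at about (0.590, -0.177), the press yaw is about 0.150, the knob is at about (0.455, -0.1235) with travel about 5 mm, and the head balance point is at about (0.551, 0.191) with yaw about 0.137. Next is the knob pull.

```bash
cat >> h.py <<'E'
def down(yaw):   # tool y along +-(−sin,cos); pick the nearer half turn
    y=np.array([-np.sin(yaw),np.cos(yaw),0]); 
    if y@readout.get_tool_rot()[:,1]<0: y=-y
    z=np.array([0,0,-1.]); return np.c_[np.cross(y,z),y,z]
PY=.150; COL=np.array([.590,-.177]); ex=np.array([np.cos(PY),np.sin(PY)]); ey=np.array([-ex[1],ex[0]])
RAM=COL-.125*ex
E
cat > s4.py <<'E'
from h import *
np.set_printoptions(precision=4,suppress=True)
k=np.array([.4545,-.1245]); R=down(PY)
robot.gripper_to(.06)
robot.move_ptp([*k,.20],R); print(readout.get_qpos(),readout.get_time())
hit=robot.move_linear([*k,.065],velocity=.12,threshold=12); print('down',hit,readout.get_ee_pos(),readout.get_force())
robot.gripper_to(0.0); print('grip',readout.get_opening(),readout.get_grasp_force(),readout.get_force())
p=readout.get_ee_pos(); g=p.copy() if hasattr(p,'copy') else np.array(p); g[:2]+=ey*.05
hit=robot.move_linear(g,velocity=.04,threshold=14)
p2=np.array(readout.get_ee_pos()); print('pull',hit,(p2-p)[:2]@ey,p2,readout.get_force(),readout.get_opening())
print('travel est',(p2[:2]-RAM)@ey-.068,(p2[:2]-RAM)@ex,readout.get_time())
for n in('side','top'):
    im,_=grab_frame(n); cv2.imwrite(f'pics/{n}2.png',im[:,:,::-1])
E
python3 s4.py
```

```text
[-0.6397  0.265   0.9745  2.036  -0.2656  0.971   2.192 ] 5.5
down False [ 0.4548 -0.1246  0.0655] [-0.3453  1.0314 -0.5879]
grip 0.022480674145543906 29.999954405939206 [ 0.6499 -0.9257  1.9024]
pull True 0.03864231038665082 [ 0.4485 -0.0864  0.065 ] [ 0.0943 -3.4486  3.0528] 0.022228470845045784
travel est 0.0427723915446184 -0.001344135649273791 8.3667
```

```bash
cat > s5.py <<'E'
from h import *
np.set_printoptions(precision=4,suppress=True)
p=np.array(readout.get_ee_pos()); g=p.copy(); g[:2]+=ey*.008
hit=robot.move_linear(g,velocity=.03,threshold=18)
p2=np.array(readout.get_ee_pos()); print('pull',hit,(p2-p)[:2]@ey,readout.get_force(),readout.get_opening())
robot.gripper_to(.06)
p=np.array(readout.get_ee_pos()); p[2]=.20
robot.move_linear(p,velocity=.15)
b=np.array([.551,.191]); 
robot.move_ptp([*b,.20],down(.137)); print(readout.get_qpos(),readout.get_time())
im,d=grab_frame('top'); cv2.imwrite('pics/top3.png',im[:,:,::-1])
x=tip_of('top','slide_knob'); print([(onplane('top',a['pixel'],.058),a['p']) for a in x[:2]])
P=cloud('top',d,np.ones(d.shape,bool)); r,c=np.nonzero(d>0); C=im[r,c].astype(int)
k=P[(C.max(1)<50)&(P[:,2]>.067)&(P[:,2]<.08)&(abs(P[:,0]-.45)<.04)&(abs(P[:,1]+.085)<.05)]
c0=k.mean(0); print(len(k),c0,'travel',(c0[:2]-RAM)@ey-.068)
E
python3 s5.py
```

```text
pull True 1.7245643137773613e-05 [ 0.952  -4.0361  1.7611] 0.022447429834617495
[-1.014   0.486   0.8392  1.7715 -0.4074  1.0676  1.6744] 11.6083
[(array([ 0.4521, -0.0884,  0.058 ]), 0.61)]
118 [ 0.4485 -0.0849  0.0715] travel 0.044212398517535556
```

View pics/top3.png

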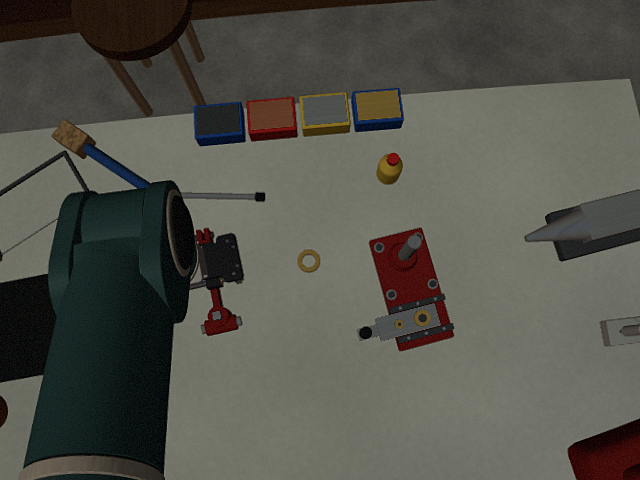

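The slide is at its end stop: the second pull met the stop with no motion, and the measured travel is about 44 mm with the knob now at (332,365). Bystanders are untouched and the gripper is above the web. Next I'll grip and lift.

```bash
cat > s6.py <<'E'
from h import *
np.set_printoptions(precision=4,suppress=True)
b=[.551,.191]
hit=robot.move_linear([*b,.033],velocity=.12,threshold=12); print('down',hit,readout.get_ee_pos())
robot.gripper_to(0.0); print('grip',readout.get_opening(),readout.get_grasp_force(),readout.get_force(),readout.get_moment(),readout.get_ee_pos())
robot.move_linear([*b,.10],velocity=.08); robot.pause(.4); print(readout.get_opening(),readout.get_force(),readout.get_moment(),readout.get_time())
robot.move_linear([*b,.255],velocity=.12); robot.pause(.2)
for n in('side','top'):
    im,d=grab_frame(n); cv2.imwrite(f'pics/{n}4.png',im[:,:,::-1]); np.save(f'pics/{n}4d.npy',d)
    for q in('head','head_ram','head_balance'):
        print(n,q,[(np.round(x['pixel'],1),x['p']) for x in tip_of(n,q)[:1]])
print(readout.get_ee_pos(),readout.get_time())
E
python3 s6.py
```

```text
down False [0.5513 0.1912 0.0336]
grip 0.013352095288997022 30.00016540288925 [-0.0013 -0.9292  0.1662] [-0.1894 -0.037  -0.0746] [0.551  0.1908 0.033 ]
0.014053224821005739 [-0.073   0.1411 -8.2423] [ 0.0356 -0.0332 -0.0257] 15.4083
side head [(array([137.6, 293.8]), 0.85)]
side head_ram [(array([154.5, 232.6]), 0.85)]
side head_balance [(array([133.4, 256.3]), 0.62)]
top head [(array([230. , 181.6]), 0.95)]
top head_ram [(array([309.6, 195.3]), 0.84)]
top head_balance [(array([279. , 185.9]), 0.75)]
[0.551 0.191 0.255] 17.45
```

View pics/side4.png

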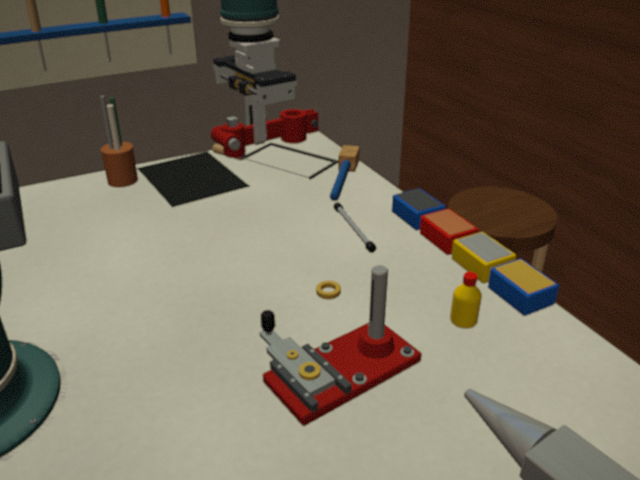

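The head is held level in the fingers: hub at (125,293) and ram at (140,232) in the side view, about 0.84 kg. I'll carry it over the press while staying high, then measure.

```bash
cat > s7.py <<'E'
from h import *
np.set_printoptions(precision=4,suppress=True)
for a,b,q in(((137.6,293.8),(230,181.6),'head'),((154.5,232.6),(309.6,195.3),'ram'),((133.4,256.3),(279,185.9),'bal')): print(q,*tri(a,b))
t=COL-.079*ex
robot.move_linear([*t,.26],velocity=.12,frame=down(PY)); robot.pause(.3)
print(readout.get_ee_pos(),readout.get_opening(),readout.get_time())
for n in('side','top'):
    im,d=grab_frame(n); cv2.imwrite(f'pics/{n}5.png',im[:,:,::-1]); np.save(f'pics/{n}5d.npy',d)
    r={q:tip_of(n,q)[:1] for q in('head','head_ram','head_balance','column_top')}
    for q in r: print(n,q,[(np.round(x['pixel'],1),x['p']) for x in r[q]])
    r5=r if n=='side' else (r5,r)
for q in r5[0]:
    if r5[0][q] and r5[1][q]: print(q,*tri(r5[0][q][0]['pixel'],r5[1][q][0]['pixel']))
im=cv2.imread('pics/top5.png')[:,:,::-1].astype(int); P=cloud('top',d,np.ones(d.shape,bool)); r,c=np.nonzero(d>0); C=im[r,c]
red=(C[:,0]>60)&(C[:,0]>2.2*C[:,1])&(C[:,0]>2.2*C[:,2])
h=P[(P[:,2]>.235)&(P[:,2]<.32)&red&(P[:,0]>.35)&(P[:,0]<.7)]; print(len(h),h.min(0),h.max(0),cv2.minAreaRect((h[:,:2]*1000).astype(np.float32)))
E
python3 s7.py; cd pics; python3 -c "
import cv2,numpy as np
a=cv2.imread('side5.png')[150:450,160:560];b=cv2.imread('top5.png')[130:430,250:650]
cv2.imwrite('c5.png',np.hstack([cv2.resize(x,(400,300)) for x in(a,b)]))"
```

```text
head [0.632  0.2051 0.2209] 0.0013497208847840657
ram [0.5029 0.1897 0.2173] 0.00022911623593363476
bal [0.55   0.1945 0.2472] 0.004694583765713017
[ 0.5119 -0.1888  0.26  ] 0.014003681470319954 21.0833
side head [(array([230.1, 382.2]), 0.66)]
side head_ram [(array([261.1, 306. ]), 0.83)]
side head_balance [(array([228.5, 333.3]), 0.84)]
side column_top [(array([269.4, 380.9]), 0.78)]
top head [(array([231.1, 418.9]), 0.73)]
top head_ram [(array([256.7, 398.6]), 0.23)]
top head_balance []
top column_top [(array([240.2, 410.3]), 0.58)]
head [ 0.5931 -0.1748  0.2247] 0.0006979155603159381
head_ram [ 0.5303 -0.134   0.1791] 0.06753632820399495
column_top [ 0.5947 -0.1725  0.1567] 0.0019749170851404776
616 [ 0.5589 -0.1951  0.2423] [ 0.6379 -0.1514  0.283 ] ((599.04443359375, -173.29066467285156), (41.343441009521484, 78.90168762207031), 82.24010467529297)
```

View pics/c5.png

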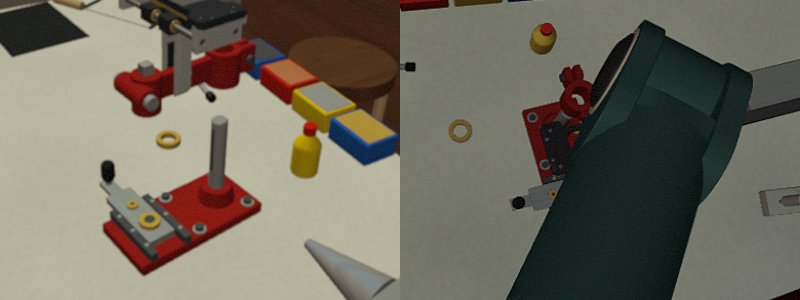

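The head is over the press with the hub above the column. I'll lower it to about 3 cm clearance and check alignment and level.

```bash
cat > s8.py <<'E'
from h import *
np.set_printoptions(precision=4,suppress=True)
p=np.array(readout.get_ee_pos()); robot.move_linear([*(COL-.079*ex),.230],velocity=.05); robot.pause(.4)
print(readout.get_ee_pos(),readout.get_opening(),readout.get_force(),readout.get_time())
for n in('side','top'):
    im,d=grab_frame(n); cv2.imwrite(f'pics/{n}6.png',im[:,:,::-1])
    P=cloud(n,d,np.ones(d.shape,bool)); r,c=np.nonzero(d>0); C=im[r,c].astype(int)
    red=(C[:,0]>60)&(C[:,0]>2.2*C[:,1])&(C[:,0]>2.2*C[:,2])
    q=P[:,:2]-COL; A=np.c_[q@ex,q@ey,P[:,2]]
    h=A[red&(A[:,2]>.18)&(A[:,2]<.29)&(A[:,0]>-.19)&(A[:,0]<.08)&(abs(A[:,1])<.08)]
    print(n,len(h),'extent',np.percentile(h,[.5,99.5],axis=0))
    hub=h[(h[:,0]>-.027)&(h[:,0]<.0255)]
    print(' hub y',np.percentile(hub[:,1],[1,99]),'top z',np.percentile(hub[:,2],95))
    web=h[(h[:,0]<-.03)&(h[:,0]>-.105)]; 
    for lo in(-.105,-.065,-.045):
        w=web[(web[:,0]>lo)&(web[:,0]<lo+.02)]
        if len(w)>8: print(' web',lo,np.percentile(w[:,1:],[5,50,95],axis=0).ravel())
    sl=h[h[:,0]<-.11]; 
    if len(sl): print(' sleeve y',np.percentile(sl[:,1],[1,99]),'z',np.percentile(sl[:,2],[1,99]))
    x={k:tip_of(n,k)[:1] for k in('head','head_ram','column_top')}
    for k in x: print(n,k,[(np.round(a['pixel'],1),a['p']) for a in x[k]])
    print('expected bore/ram px',proj(n,[[*COL,.197],[*RAM,.197],[*COL,.165]]))
E
python3 s8.py
```

```text
[ 0.5119 -0.1888  0.2301] 0.013640928548680866 [-0.1484 -0.8676 -7.6248] 22.7333
side 3308 extent [[-0.157  -0.0308  0.2001]
 [ 0.0441  0.0236  0.2513]]
 hub y [-0.0264  0.0084] top z 0.24836199737477305
 web -0.105 [-0.0088  0.2143 -0.0069  0.2321  0.001   0.2429]
 web -0.065 [-0.0088  0.2138 -0.0072  0.2305 -0.0011  0.2427]
 web -0.045 [-0.0087  0.2132 -0.0069  0.2307  0.      0.2425]
 sleeve y [-0.0311  0.0241] z [0.2003 0.2514]
side head [(array([247.4, 378.5]), 0.8)]
side head_ram [(array([281.4, 304.4]), 0.83)]
side column_top [(array([269.8, 382.2]), 0.64)]
expected bore/ram px [[248.2156 380.4162]
 [277.8582 306.9299]
 [267.1425 379.3609]]
top 540 extent [[-0.0296 -0.0166  0.2102]
 [ 0.0473  0.0254  0.2525]]
 hub y [-0.0165  0.0252] top z 0.2509783469607845
top head [(array([233.4, 419. ]), 0.9)]
top head_ram []
top column_top [(array([238.4, 415. ]), 0.98)]
expected bore/ram px [[236.883  417.4338]
 [310.4958 438.9005]
 [241.0227 414.1883]]
```

View pics/side6.png

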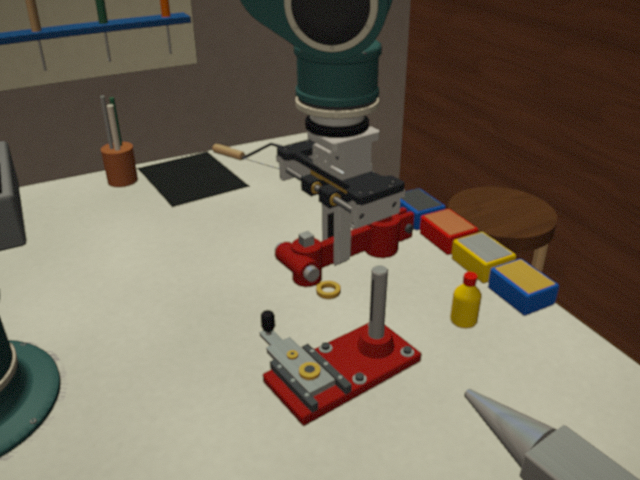

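The web face lies at y = -7 mm in the press frame, the web is level, the extents match to 1–2 mm, and the clearance is about 32 mm. I'm handing the job in.

```bash
python3 -c "
from h import *
print(robot.sign_off(),readout.get_time())"
```

```text
the job is handed in; nothing more can be done
the job is handed in; nothing more can be done
```

The job is handed in, with no verdict returned: the die slide is out at its end stop, and the head is gripped at its balance point and held level about 32 mm above the column, with bore and ram lined up to a few millimetres by camera.

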